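Count along the sorter and push the parcel into the third pigeonhole

TASK

The parcel on the ledge of the low mail sorter goes in the third pigeonhole from the robot's left. Leave the parcel where it is and first count with a fingertip: run it along the row of uprights from the left, touching the left end panel, then the next upright, then the one after it, which is where the third pigeonhole begins. Then, without gripping, lifting or toppling the parcel, slide it gently along the ledge and push it endwise into that third pigeonhole and no other, fully home against the back board, leaving the other items undisturbed.

Things in the scene. Friction and masses are not known exactly. Their poses are not given: they have to be found in the camera images.
- rack: Low open-topped mail sorter, fixed: grey base board, seven black uprights, back board, six pigeonholes. Origin: underside of the base, midway along the line of the uprights' front edges. x into the pigeonholes, y to the robot's left, z up. Uprights x 0 to 120, 12 thick, z 12 to 72, at y = 210, 140, 70, 0, -70, -140, -210 mm. Back board's inner face x = 120, top z = 72.
- mouths (a point): Middle of the line of pigeonhole mouths, at floor height (z = 12 mm of the rack), axes as the rack's. Each pigeonhole is 58 mm wide, 120 deep, 60 high, no roof, no sill; centres from the left at y = 175, 105, 35 (the third), -35, -105, -175 mm. The floors are level with the open ledge in front of them, which is 432 mm wide (y -216 to 216) and reaches to x = -210 mm.
- upright1: Left end panel of the sorter (the left side wall of the first pigeonhole), a black board 120 x 12 x 60 mm standing on edge. Origin: middle of its thickness, at the foot of its front edge, at the height of the ledge; x runs back along the board (0 to 120 mm), z up (top edge at 60 mm).
- upright2: Second upright, between the first and second pigeonholes; same board, same origin and axes.
- upright3: Third upright, between the second and third pigeonholes; same board, same origin and axes.
- parcel: The parcel, the only carton on the ledge: 124 x 44 x 40 mm (x, y, z), 0.18 to 0.35 kg, loose, lying roughly endwise to the pigeonholes at the left or right part of the ledge, to one side of the third pigeonhole. Origin: centre of its underside; x its long axis. Fully home, its near end stands 4 mm proud of the uprights (origin at x = 58 mm of the rack). Slides under a few newtons.
- stamp: Black self-inking stamp standing on the ledge, at the part where the parcel is not, 48 x 37 mm and 67 mm high. Origin: centre of its underside. Leave alone.
- packet_a: Packet already sorted, lying in the first or the fifth pigeonhole, a carton 100 x 48 x 34 mm. Origin: centre of its underside. Leave alone.
- packet_b: Packet already sorted, in the other of those two pigeonholes, a carton 108 x 36 x 46 mm. Origin: centre of its underside. Leave alone.
- tape_roll: Roll of brown parcel tape lying on the table to the right of the sorter, 100 mm across, 48 mm high. Origin: centre of its underside. Leave alone.

How it is judged:
By the outcome, as a careful person would: the job done as asked, in the order asked, and still so for the second after the job is handed in, with the robot touching nothing.
It also fails if it takes over 64 s, if anything falls off the work surface, if the arm or the gripper's body presses on something with over 40 N, if the wrist force passes 120 N, or if a joint passes its speed limit or range.

ROBOT

A 6-joint arm with a two-finger parallel gripper is mounted at the origin on the work surface. World frame = base frame: x ahead of the robot, y to its left, z up, the work surface at z = 0. Lengths are in m, angles in rad, forces in N, time in s.
With the tool pointing down it reaches from about 0.35 to 0.975 m from the base axis. Payload 4.9 kg.
Tool frame: the origin (TCP) lies midway between the tips of the shut fingers; the grasp point (between the pads) lies ctrl.grip_depth behind it (ctrl.grip_depth is the distance from the TCP to the grasp point, in m); z points along the fingers, y is the line along which they close (so a half turn about z gives the same grasp; the last joint's range is limited). The gripper opens to 85 mm and grips with 20 to 120 N. Pads are 22 mm wide; open, the fingers measure 114 mm over their backs; the gripper's body (76 mm by 85 mm) begins 54 mm behind the grasp point. The pads swing forward as they close: fully open they stand 13 mm farther back than shut.
Start: joints at [1.038, 0.053, 1.613, -0, 1.476, -0.119], TCP at [0.251, 0.572, 0.231] pointing down, gripper open.
Joint ranges: [-3.01, 3.01], [-1.01, 2.22], [0.06, 2.58], [-1.02, 4.17], [0.09, 2.62], [-3.14, 3.14]. Speed limits (rad/s): [2.57, 2.57, 3.14, 3.14, 3.14, 3.14].

INTERFACE

Orientations are given as a rotation vector (axis times angle).
In Python, from station import ctrl, get_image, camera_model gives the robot as it stands. The module is installed in compiled form; this text tells all that it offers.
- The arm moves only by the shell command python3 -m crank 'ROWS' [FORCE]. ROWS is JSON, a list of rows, each a list of 7 numbers: the shift along the tool's x, y, z in mm, then the turn, a rotation vector about the tool's x, y, z in rad, then the opening, from -1 (shut) to 1 (fully open). A call has exactly 10 rows; each row shifts and turns the commanded pose from where the row before left it, along the tool's axes as they then stand; what a row does not reach is not made up. A row lasts 1/12 s, in which the tool goes at most 41.7 mm and 7.16 degrees, less where a joint would pass 70% of its speed; a pose out of reach is approached as far as the arm can. A call with a gripper value outside its range is refused whole. The fingers move at their own pace and stop on an object; FORCE is the grip in N (left out, the last holds). Time passes only in rows, so rows that do not move let the fingers close, or fill a call up. It gives the time, the measured TCP pose, the force, the opening and the grip force at its end, in the units of the state.
- ctrl.get_obs(): the state, without advancing time (a new reading comes with each control period).
- get_image(name): name is "side" or "top" or "wrist"; returns the picture (420x560x3 uint8, red, green, blue); there is no depth.
- camera_model(name): a dict with "vertical_fov" (degrees; the focal length in pixels is half the picture's height over the tangent of half this angle, whatever the lens; pixels are square), "cx", "cy" (the principal point, pixels), "R" (3x3) and "t" (3): a world point X has camera coordinates R X + t; the wrist camera has in their place "hand_eye" (4x4, takes a point from camera to tool coordinates, whose origin is the TCP and whose axes are the flange's). Camera axes: x right, y down, z forward; pixel columns grow to the right and rows downward; lengths in m; the calibration is good to about 2 mm. The wrist camera is an equidistant fisheye: a pixel r from the principal point sees the ray r / f radians off the axis. A picture is of the moment at which its call begins: read the wrist's pose just before it. camera_model takes no time and is no camera call.
- ctrl.finish_job(): hands the job in; it is judged then, once.
The state is a dict: "t": time; "q": joint angles; "dq": joint speeds; "effort": joint torques, N m; "tool_pos": TCP position; "tool_rot": TCP orientation; "contact_force": force on the tool from outside, world axes, zero at the start; "wrist_torque": the same for the moment, N m; "opening": finger opening in m; "grip_force": force on a finger pad.
Only numpy, scipy, OpenCV 4.12 (cv2) and the standard library are available. Lean on these libraries where they do the work, as an engineer would, in place of code of your own. Each camera call takes 0.05 s, during which the arm holds its last target. There are 200 camera calls.

## Working session

There is one attempt and no reset: what is moved stays moved. The work goes in short steps, Python scripts to look and compute and a shell command to move; the robot and the scene stay as the last step left them, time stands still between calls to the robot, and variables do not carry over. Pictures are saved under pics/ and viewed, at most 10 in all, crops included, and the job is handed in when it is done.

```bash
mkdir -p pics
python3 - <<'E'
from station import ctrl,get_image,camera_model
import cv2,numpy as np
o=ctrl.get_obs();print(o,ctrl.grip_depth)
for n in("top","side"):
    cv2.imwrite(f"pics/{n}0.png",get_image(n)[:,:,::-1]);print(n,camera_model(n))
print(camera_model("wrist"))
E
```

```text
{'t': 0.0, 'q': array([ 1.03800364e+00,  5.33436551e-02,  1.61428950e+00,  3.95925625e-05,
        1.47603498e+00, -1.18958531e-01]), 'dq': array([-0.00294115, -0.00246323,  0.00123546,  0.0002309 ,  0.00210975,
        0.0005498 ]), 'effort': array([ 6.75354386e-04, -3.93685591e+01, -3.70174205e+01, -5.75154695e-05,
        7.11604502e-03,  9.04039979e-06]), 'tool_pos': array([0.25097049, 0.57171012, 0.23007391]), 'tool_rot': array([-6.45281825e-01, -3.07388963e+00,  3.06808193e-03]), 'contact_force': array([-0.83775904, -0.22238375, -0.03231729]), 'wrist_torque': array([-0.04123108,  0.03536531,  0.05150036]), 'grip_force': 0.0, 'opening': 0.0855015338729996} 0.0187
top {'vertical_fov': 50.19520249456939, 'cx': 280.0520809515687, 'cy': 204.19892965310174, 'R': array([[-0.01959257, -0.99978724,  0.00645048],
       [-0.99549301,  0.01890884, -0.09293079],
       [ 0.09278905, -0.00824217, -0.99565168]]), 't': array([-0.1214363 ,  0.56993021,  0.97677241])}
side {'vertical_fov': 49.853356878493734, 'cx': 276.0622703848913, 'cy': 207.4190294160744, 'R': array([[-0.96378046, -0.26651788,  0.00976956],
       [-0.18209052,  0.6308265 , -0.75425524],
       [ 0.19485961, -0.72871541, -0.65650863]]), 't': array([0.54146177, 0.20810596, 0.80580742])}
{'vertical_fov': 65.70646984690485, 'cx': 280.13721648047294, 'cy': 208.3265794326299, 'hand_eye': array([[-1.16822481e-03, -9.65430111e-01, -2.60659427e-01,
         6.72988074e-02],
       [ 9.99999299e-01, -1.07728336e-03, -4.91761240e-04,
        -5.04090160e-04],
       [ 1.93957047e-04, -2.60659819e-01,  9.65430692e-01,
        -1.41582929e-01],
       [ 0.00000000e+00,  0.00000000e+00,  0.00000000e+00,
         1.00000000e+00]])}
```

View pics/top0.png

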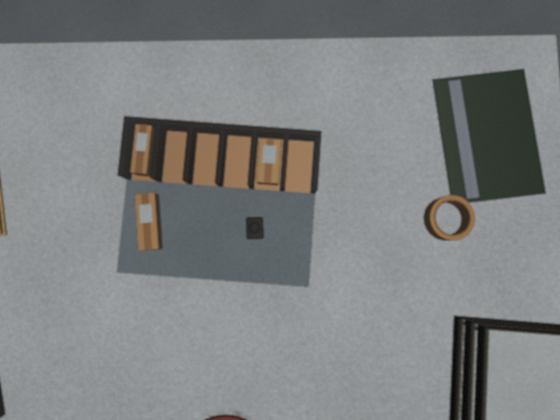

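View pics/side0.png

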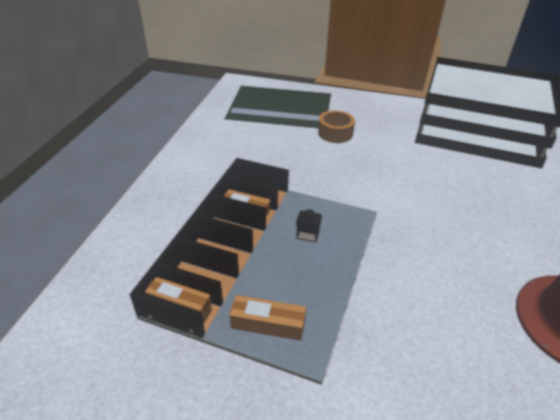

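The top view shows the rack at columns 118–321, rows 117–286. The parcel is at the left (147,221), the stamp at (255,228), packets are in holes 1 and 5, and the tape is at (452,218). The side view agrees.

```bash
cat > h.py <<'E'
from station import ctrl,get_image,camera_model
import cv2,numpy as np
from scipy.spatial.transform import Rotation as Ro
def ray(n,uv,z):
    m=camera_model(n);f=210/np.tan(np.radians(m['vertical_fov']/2));R=m['R'];t=m['t']
    uv=np.atleast_2d(uv).astype(float)
    d=np.c_[(uv[:,0]-m['cx'])/f,(uv[:,1]-m['cy'])/f,np.ones(len(uv))]@R
    c=-R.T@t
    return c+d*((z-c[2])/d[:,2])[:,None]
def proj(n,X):
    m=camera_model(n);f=210/np.tan(np.radians(m['vertical_fov']/2))
    p=np.atleast_2d(X)@m['R'].T+m['t']
    return np.c_[p[:,0]/p[:,2]*f+m['cx'],p[:,1]/p[:,2]*f+m['cy']]
E
python3 - <<'E'
from h import *
im=cv2.imread('pics/top0.png');hsv=cv2.cvtColor(im,cv2.COLOR_BGR2HSV)
print(hsv[240,200],hsv[230,50],hsv[240,147],hsv[60,50],hsv[150,175])
led=cv2.inRange(hsv,(85,30,40),(120,255,130))
led[:175]=0;led[:,:100]=0;led[:,335:]=0;led[295:]=0
n,l,s,c=cv2.connectedComponentsWithStats(led);k=1+np.argmax(s[1:,4]);print(s[k])
ct=max(cv2.findContours((l==k).astype(np.uint8),0,1)[0],key=cv2.contourArea)
box=cv2.approxPolyDP(cv2.convexHull(ct),6,True)[:,0]
print('ledge',box.tolist(),ray('top',box,.012).round(4).tolist())
print('rect',cv2.boxPoints(cv2.minAreaRect(ct)).round(1).tolist(),)
br=cv2.inRange(hsv,(3,90,40),(25,255,255))
for b,(x0,x1,y0,y1) in dict(parcel=(130,165,189,255)).items():
    m=np.zeros_like(br);m[y0:y1,x0:x1]=br[y0:y1,x0:x1]
    m=cv2.morphologyEx(m,cv2.MORPH_CLOSE,np.ones((9,9)))
    ct=max(cv2.findContours(m,0,1)[0],key=cv2.contourArea)
    bx=cv2.boxPoints(cv2.minAreaRect(ct));print(b,bx.round(1).tolist(),ray('top',bx,.05).round(4).tolist())
v=cv2.resize(im[105:295,105:335],None,fx=3.4,fy=3.1*1.0968,interpolation=cv2.INTER_CUBIC)[:600]
v=cv2.resize(im[110:290,110:330],None,fx=3.3,fy=3.3,interpolation=cv2.INTER_CUBIC)
cv2.imwrite('pics/crop.png',np.clip(v*2.2,0,255).astype(np.uint8))
E
```

```text
[103  29 104] [102   8 151] [ 14 123 120] [ 96   9 145] [ 15 109 145]
[202 246  11  20  41]
ledge [[207, 265], [205, 246]] [[0.4351, 0.0339, 0.012], [0.4776, 0.0382, 0.012]]
rect [[200.8000030517578, 247.10000610351562], [209.0, 245.0], [213.60000610351562, 263.3999938964844], [205.39999389648438, 265.3999938964844]]
parcel [[134.89999389648438, 193.8000030517578], [156.60000610351562, 192.39999389648438], [160.10000610351562, 248.3000030517578], [138.39999389648438, 249.6999969482422]] [[0.5943, 0.1848, 0.05], [0.5964, 0.1374, 0.05], [0.4744, 0.1292, 0.05], [0.4724, 0.176, 0.05]]
```

View pics/crop.png

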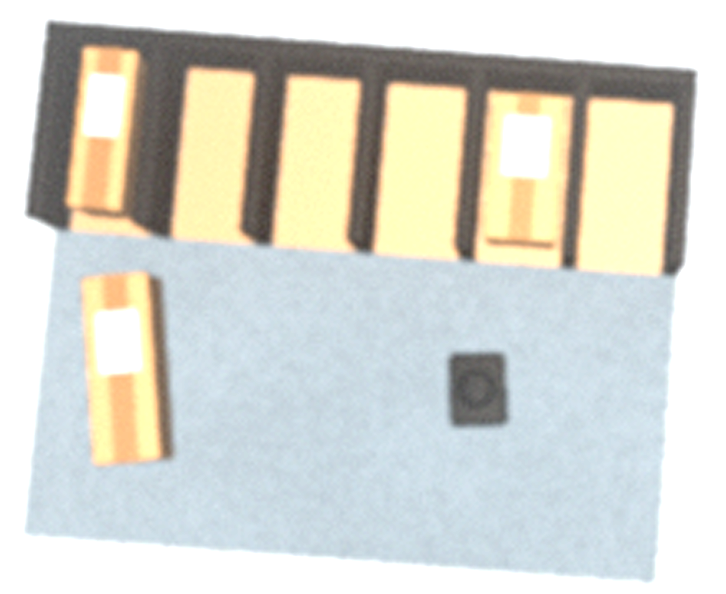

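The enlarged top view shows the ledge corners at crop pixels (27,532), (653,580), (58,231) and (673,275). The parcel's top face spans (80,275) to (162,463).

```bash
cat >> h.py <<'E'
def rackfit():
    px=np.array([[27,532],[653,580],[58,231],[673,275],[28,215]])/3.3+110
    M=np.array([[-.21,.216],[-.21,-.216],[0,.216],[0,-.216],[0,.216]])
    W=np.vstack([ray('top',px[:4],.012),ray('top',px[4:],.072)])[:,:2]
    a,b=M-M.mean(0),W-W.mean(0);U,S,V=np.linalg.svd(a.T@b);R=V.T@np.diag([1,np.linalg.det(V.T@U.T)])@U.T
    t=W.mean(0)-R@M.mean(0);return R,t,W-(M@R.T+t)
E
python3 - <<'E'
from h import *
R,t,e=rackfit();print('yaw',np.degrees(np.arctan2(R[1,0],R[0,0])),t,(e*1000).round(1).tolist())
p=np.array([[80,275],[150,271],[162,459],[93,465]])/3.3+110
w=ray('top',p,.052)[:,:2];r=(w-t)@R*1000
print('parcel rack mm',r.round(1).tolist(),r.mean(0),'sides',np.linalg.norm(r-np.roll(r,1,0),axis=1))
d=(r[0]+r[1]-r[2]-r[3]);print('yaw rel',np.degrees(np.arctan2(d[1],d[0])))
s=ray('top',np.array([[478,388]])/3.3+110,.067+.012)[:,:2];print('stamp',(s-t)@R*1000)
# side view check
for M in([0,.216,.072],[0,.146,.072],[-.21,.216,.012],[-.21,-.216,.012],[0,.21,.012],[0,-.204,.012]):
    X=np.r_[R@M[:2]+t,M[2]];print(M,X.round(4),proj('side',X).round(1))
o=ctrl.get_obs();print(Ro.from_rotvec(o['tool_rot']).as_matrix().round(3), (o['tool_pos'][:2]-t)@R*1000)
E
```

```text
yaw -5.367567126802651 [0.61269116 0.00073362] [[1.5, -3.2], [1.2, 3.5], [-2.1, -2.0], [-0.2, 4.1], [-0.4, -2.4]]
parcel rack mm [[-34.9, 182.4], [-28.8, 136.5], [-151.4, 116.4], [-158.7, 160.9]] [-93.4463155  149.04148713] sides [125.60911725  46.23047861 124.29974457  45.09741641]
yaw rel 9.589551205904765
stamp [[-90.82495397 -87.42446842]]
[0, 0.216, 0.072] [0.6329 0.2158 0.072 ] [[197.9 316.3]]
[0, 0.146, 0.072] [0.6263 0.1461 0.072 ] [[217.4 284.4]]
[-0.21, 0.216, 0.012] [0.4238 0.2354 0.012 ] [[320.9 379.8]]
[-0.21, -0.216, 0.012] [ 0.3834 -0.1947  0.012 ] [[375.8 210.3]]
[0, 0.21, 0.012] [0.6323 0.2098 0.012 ] [[203.3 334.6]]
[0, -0.204, 0.012] [ 0.5936 -0.2024  0.012 ] [[286.  191.8]]
[[-0.916  0.402 -0.001]
 [ 0.402  0.916 -0.002]
 [ 0.    -0.002 -1.   ]] [-413.49232776  534.67270739]
```

```bash
cat >> h.py <<'E'
def go(x,y,z,sign=1):
    """rack-frame target mm -> tool shift. sign=1: tool y along rack x ; 0: tool y along rack y"""
    R,t,_=rackfit();o=ctrl.get_obs();T=Ro.from_rotvec(o['tool_rot'])
    X=np.r_[R@np.array([x,y])/1000+t,z/1000]
    yx=np.r_[R[:,0],0] if sign else np.r_[R[:,1],0]
    D=np.c_[np.cross(yx,[0,0,-1]),yx,[0,0,-1]]
    print('rack pos',((o['tool_pos'][:2]-t)@R*1000).round(1),(o['tool_pos'][2]*1000).round(1),'F',(R.T@o['contact_force'][:2]).round(1),o['contact_force'][2].round(1),'t',o['t'],'open',o['opening'])
    print('shift',(T.inv().apply(X-o['tool_pos'])*1000).round(1),'turn',(T.inv()*Ro.from_matrix(D)).as_rotvec().round(3))
E
python3 -m crank '[[0,0,0,0,0,0.12,-1],[0,0,0,0,0,0.12,-1],[0,0,0,0,0,0.12,-1],[0,0,0,0,0,0.12,-1],[0,0,0,0,0,0.12,-1],[0,0,0,0,0,0.12,-1],[0,0,0,0,0,0.12,-1],[0,0,0,0,0,0.12,-1],[0,0,0,0,0,0.12,-1],[0,0,0,0,0,0.052,-1]]' 30
python3 -c "
from h import *
go(-45,210,120)"
```

```text
t: 0.93
tool_pos: [0.2511, 0.5719, 0.2305]
tool_rot: [2.199, 2.243, -0.002]
contact_force: [0.2, 0.2, -0.1]
opening: -0.0002
grip_force: 0.0
rack pos [-413.4  534.8] 230.5 F [0.2 0.2] -0.1 t 0.9333 open -0.00018180299038651383
shift [-364.5  329.2  110.7] turn [-0.001  0.001  0.114]
```

```bash
python3 -m crank '[[0,0,0,0,0,0.114,-1],[-24,27,5,0,0,0,-1],[-24,27,5,0,0,0,-1],[-24,27,5,0,0,0,-1],[-24,27,5,0,0,0,-1],[-24,27,5,0,0,0,-1],[-24,27,5,0,0,0,-1],[-24,27,5,0,0,0,-1],[-24,27,5,0,0,0,-1],[-24,27,5,0,0,0,-1]]'
python3 -c "
from h import *
go(-45,210,120)"
```

```text
t: 1.77
tool_pos: [0.4748, 0.3339, 0.1856]
tool_rot: [-2.318, -2.12, 0.001]
contact_force: [0.8, 0.1, -0.3]
opening: 0.0001
grip_force: 0.0
rack pos [-168.5  318.8] 185.6 F [0.8 0.2] -0.3 t 1.7667 open 0.0001334508911522341
shift [-109.3  123.    65.5] turn [-0.001  0.     0.005]
```

```bash
python3 -m crank '[[-18,21,11,0,0,0.005,-1],[-18,21,11,0,0,0,-1],[-18,21,11,0,0,0,-1],[-18,21,11,0,0,0,-1],[-18,21,11,0,0,0,-1],[-19,18,11,0,0,0,-1],[0,0,19,0,0,0,-1],[0,0,19,0,0,0,-1],[0,0,19,0,0,0,-1],[0,0,0,0,0,0,-1]]'
python3 - <<'E'
from h import *
go(-15,210,62)
im=get_image('wrist');cv2.imwrite('pics/w1.png',np.clip(im[:,:,::-1]*1.8,0,255).astype(np.uint8))
E
```

```text
t: 2.6
tool_pos: [0.5829, 0.2143, 0.0579]
tool_rot: [-2.321, -2.111, 0.013]
contact_force: [-0.9, -0.5, 0.2]
opening: -0.0001
grip_force: 0.0
rack pos [-49.6 209.8] 57.9 F [-0.8 -0.6] 0.2 t 2.6 open -5.2776127442632725e-05
shift [ 0.2 34.6 -4.4] turn [-0.009  0.003 -0.001]
```

View pics/w1.png

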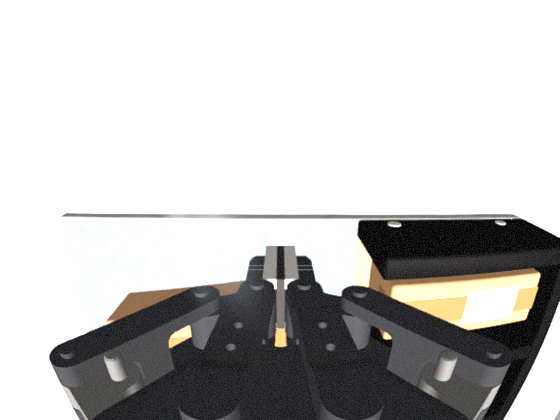

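The wrist view shows the shut fingertips at (280,262), just left of the parcel. The left end panel is ahead at columns 360–560, rows 220–270. I'll advance gently to touch it.

```bash
python3 -m crank '[[0,6,-5,0,0,0,-1],[0,6,0,0,0,0,-1],[0,6,0,0,0,0,-1],[0,3,0,0,0,0,-1],[0,2,0,0,0,0,-1],[0,2,0,0,0,0,-1],[0,2,0,0,0,0,-1],[0,2,0,0,0,0,-1],[0,1,0,0,0,0,-1],[0,0,0,0,0,0,-1]]'
python3 -c "
from h import *
go(-15,210,62)"
```

```text
t: 3.48
tool_pos: [0.6164, 0.2127, 0.0682]
tool_rot: [-2.323, -2.115, 0.0]
contact_force: [-0.3, -0.3, -0.3]
opening: 0.0003
grip_force: 0.0
rack pos [-16.1 211.4] 68.2 F [-0.3 -0.3] -0.3 t 3.4833 open 0.00034729679962129456
shift [-1.4  1.1  6.2] turn [-0.  0. -0.]
```

```bash
python3 -m crank '[[-1,0,6,0,0,0,-1],[0,0,0,0,0,0,-1],[0,1,0,0,0,0,-1],[0,1,0,0,0,0,-1],[0,1,0,0,0,0,-1],[0,1,0,0,0,0,-1],[0,1,0,0,0,0,-1],[0,0,0,0,0,0,-1],[0,0,0,0,0,0,-1],[0,0,0,0,0,0,-1]]'
python3 -c "
from h import *
go(-15,210,62)"
```

```text
t: 4.32
tool_pos: [0.6174, 0.2114, 0.0613]
tool_rot: [-2.318, -2.111, 0.012]
contact_force: [-13.2, 0.3, 4.7]
opening: -0.0002
grip_force: 6.8
rack pos [-15.1 210.2] 61.3 F [-13.2  -0.9] 4.7 t 4.3167 open -0.00019962864331351127
shift [-0.2  0.1 -0.7] turn [-0.01   0.002  0.   ]
```

The end panel was touched at about 13 N. Next is the second upright, 70 mm to the right.

```bash
python3 -m crank '[[0,-6,0,0,0,0,-1],[0,-6,0,0,0,0,-1],[-18,0,0,0,0,0,-1],[-18,0,0,0,0,0,-1],[-17,0,0,0,0,0,-1],[-17,0,0,0,0,0,-1],[0,3,0,0,0,0,-1],[0,2,0,0,0,0,-1],[0,0,0,0,0,0,-1],[0,0,0,0,0,0,-1]]'
python3 -c "
from h import *
go(-15,140,62)"
```

```text
t: 5.15
tool_pos: [0.6081, 0.143, 0.0626]
tool_rot: [2.322, 2.115, 0.001]
contact_force: [-0.2, 0.4, -0.4]
opening: -0.0002
grip_force: 0.0
rack pos [-17.9 141.2] 62.6 F [-0.2  0.4] -0.4 t 5.15 open -0.00019674371138805126
shift [-1.2  2.9  0.6] turn [ 0.001 -0.     0.   ]
```

```bash
python3 -m crank '[[-1,1,0,0,0,0,-1],[0,1,0,0,0,0,-1],[0,1,0,0,0,0,-1],[0,1,0,0,0,0,-1],[0,1,0,0,0,0,-1],[0,1,0,0,0,0,-1],[0,0,0,0,0,0,-1],[0,0,0,0,0,0,-1],[0,0,0,0,0,0,-1],[0,0,0,0,0,0,-1]]'
python3 -c "
from h import *
go(-15,140,62)"
```

```text
t: 5.98
tool_pos: [0.6109, 0.1414, 0.062]
tool_rot: [-2.319, -2.112, 0.007]
contact_force: [-10.1, 1.7, 6.1]
opening: 0.0002
grip_force: 5.7
rack pos [-14.9 139.9] 62.0 F [-10.2   0.8] 6.1 t 5.9833 open 0.0002376351847124969
shift [ 0.1 -0.1 -0. ] turn [-0.007  0.     0.   ]
```

The second upright was touched at 10 N, at the expected place. Now the third.

```bash
python3 -m crank '[[0,-6,0,0,0,0,-1],[0,-5,0,0,0,0,-1],[-18,0,0,0,0,0,-1],[-18,0,0,0,0,0,-1],[-17,0,0,0,0,0,-1],[-17,0,0,0,0,0,-1],[0,3,0,0,0,0,-1],[0,2,0,0,0,0,-1],[0,0,0,0,0,0,-1],[0,0,0,0,0,0,-1]]'
python3 -m crank '[[-1,1,0,0,0,0,-1],[0,1,0,0,0,0,-1],[0,1,0,0,0,0,-1],[0,1,0,0,0,0,-1],[0,1,0,0,0,0,-1],[0,1,0,0,0,0,-1],[0,0,0,0,0,0,-1],[0,0,0,0,0,0,-1],[0,0,0,0,0,0,-1],[0,0,0,0,0,0,-1]]'
python3 -c "
from h import *
go(-15,70,62)"
```

```text
t: 6.82
tool_pos: [0.6013, 0.0722, 0.0624]
tool_rot: [2.323, 2.115, 0.001]
contact_force: [0.6, 0.5, -0.2]
opening: -0.0
grip_force: 0.0
t: 7.65
tool_pos: [0.6043, 0.0707, 0.0619]
tool_rot: [-2.319, -2.111, 0.007]
contact_force: [-10.3, 1.8, 6.8]
opening: 0.0001
grip_force: 5.9
rack pos [-14.9  68.9] 61.9 F [-10.5   0.8] 6.8 t 7.65 open 7.443982271433245e-05
shift [ 1.1 -0.1 -0.1] turn [-0.007 -0.     0.   ]
```

```bash
python3 -m crank '[[0,-8,0,0,0,0,-1],[0,-8,-5,0,0,0,-1],[0,-15,-22,0,0,0,-1],[10,-25,-23,0,0,0,0.2],[26,-15,0,0,0,0,1],[26,-15,0,0,0,0,1],[26,0,0,0,0,0,1],[26,0,0,0,0,0,1],[25,0,0,0,0,0,1],[0,0,0,0,0,0,1]]'
python3 - <<'E'
from h import *
go(-97,208,14)
im=get_image('top');cv2.imwrite('pics/t2.png',np.clip(cv2.resize(im[110:290,110:330,::-1],None,fx=3.3,fy=3.3,interpolation=2)*2.2,0,255).astype(np.uint8))
E
```

```text
t: 8.48
tool_pos: [0.5344, 0.2199, 0.1132]
tool_rot: [2.32, 2.119, 0.005]
contact_force: [0.3, 0.2, 0.5]
opening: 0.0837
grip_force: 0.0
rack pos [-98.5 210.9] 113.2 F [0.3 0.2] 0.5 t 8.4833 open 0.08370241093201715
shift [-3.1  1.3 99.2] turn [ 0.002 -0.002  0.003]
```

View pics/t2.png

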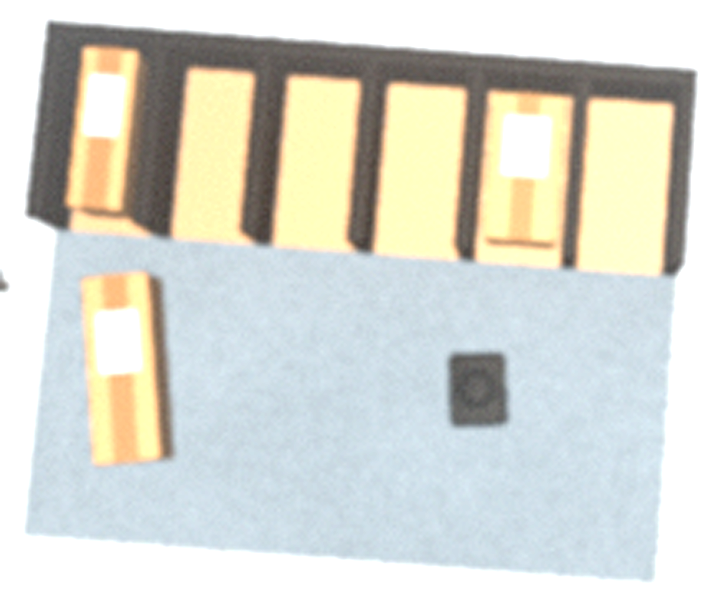

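Run:
```python
from h import *
im=get_image('top')[:,:,::-1];a=cv2.imread('pics/top0.png')
d=(cv2.absdiff(np.ascontiguousarray(im),a).max(2)>25).astype(np.uint8)
n,l,s,c=cv2.connectedComponentsWithStats(d);print(s[s[:,4]>8])
o=ctrl.get_obs();p=o['tool_pos'];print(proj('top',[p,p+[0,0,.1],p+[0,0,.2]]))
```

```text
[[     0      0    560    420 213754]
 [     0    168    114    252  21446]]
[[108.99030878 219.82946492]
 [ 88.39234315 216.61807711]
 [ 62.04378402 212.51012571]]
```

The top view shows the scene unchanged, with the arm just left of the crop and the projected TCP at (109,220). It agrees, so I'll descend beside the parcel.

```bash
python3 -m crank '[[-2,1,24,0,0,0,1],[0,0,24,0,0,0,1],[0,0,24,0,0,0,1],[0,0,15,0,0,0,1],[0,0,12,0,0,0,1],[0,0,0,0,0,0,1],[-4,0,0,0,0,0,1],[-4,0,0,0,0,0,1],[-4,0,0,0,0,0,1],[0,0,0,0,0,0,1]]'
python3 -c "
from h import *
go(-97,68,14)"
```

```text
t: 9.42
tool_pos: [0.5351, 0.2018, 0.0148]
tool_rot: [2.323, 2.113, 0.003]
contact_force: [-0.1, 0.4, 0.8]
opening: 0.0852
grip_force: 0.0
rack pos [-96.1 192.9] 14.8 F [-0.1  0.4] 0.8 t 9.4167 open 0.08523739448322949
shift [-124.9   -0.8    0.7] turn [ 0.002 -0.001 -0.001]
```

```bash
python3 -m crank '[[-3,0,0,0,0,0,1],[-3,0,0,0,0,0,1],[-3,0,0,0,0,0,1],[-3,0,0,0,0,0,1],[-3,0,0,0,0,0,1],[-3,0,0,0,0,0,1],[-3,0,0,0,0,0,1],[-3,0,0,0,0,0,1],[-3,0,0,0,0,0,1],[-3,0,0,0,0,0,1]]'
python3 -m crank '[[-3,0,0,0,0,0,1],[-3,0,0,0,0,0,1],[-3,0,0,0,0,0,1],[-3,0,0,0,0,0,1],[-3,0,0,0,0,0,1],[-3,0,0,0,0,0,1],[-3,0,0,0,0,0,1],[-3,0,0,0,0,0,1],[-3,0,0,0,0,0,1],[0,0,0,0,0,0,1]]'
python3 - <<'E'
from h import *
go(-97,68,14)
im=get_image('top');cv2.imwrite('pics/t3.png',np.clip(cv2.resize(im[110:290,110:330,::-1],None,fx=3.3,fy=3.3,interpolation=2)*2.2,0,255).astype(np.uint8))
E
```

```text
t: 10.25
tool_pos: [0.5311, 0.1723, 0.0133]
tool_rot: [-2.323, -2.114, -0.0]
contact_force: [-0.2, 1.3, 0.6]
opening: 0.0851
grip_force: 0.8
t: 11.08
tool_pos: [0.5285, 0.1449, 0.0132]
tool_rot: [2.323, 2.114, -0.001]
contact_force: [-0.3, 0.2, 0.2]
opening: 0.0852
grip_force: 0.0
rack pos [-97.3 135.7] 13.2 F [-0.3  0.2] 0.2 t 11.0833 open 0.08523602167747824
shift [-67.7   0.4  -0.8] turn [-0.     0.001 -0.001]
```

View pics/t3.png

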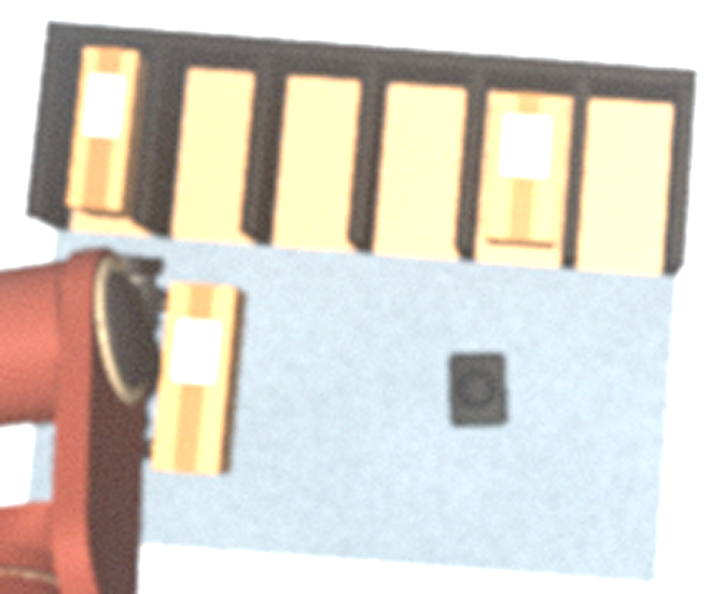

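The parcel, at (168,281)–(227,474), is now square to the rack and upright. I'll continue the slide.

```bash
python3 -m crank '[[-3,0,0,0,0,0,1],[-3,0,0,0,0,0,1],[-3,0,0,0,0,0,1],[-3,0,0,0,0,0,1],[-3,0,0,0,0,0,1],[-3,0,0,0,0,0,1],[-3,0,0,0,0,0,1],[-3,0,0,0,0,0,1],[-3,0,0,0,0,0,1],[-3,0,0,0,0,0,1]]'
python3 -m crank '[[-3,0,0,0,0,0,1],[-3,0,0,0,0,0,1],[-3,0,0,0,0,0,1],[-3,0,0,0,0,0,1],[-3,0,0,0,0,0,1],[-3,0,0,0,0,0,1],[-3,0,0,0,0,0,1],[-3,0,0,0,0,0,1],[-2,0,0,0,0,0,1],[0,0,0,0,0,0,1]]'
cat >> h.py <<'E'
def parcel(name):
    R,t,_=rackfit();im=get_image('top')[:,:,::-1].copy();cv2.imwrite(name,np.clip(cv2.resize(im[110:290,110:330],None,fx=3.3,fy=3.3,interpolation=2)*2.2,0,255).astype(np.uint8))
    p=np.array([[168,281],[243,286],[227,474],[152,469]])/3.3+110
    hsv=cv2.cvtColor(im,cv2.COLOR_BGR2HSV);m=cv2.inRange(hsv,(9,70,60),(25,255,255))|cv2.inRange(hsv,(0,0,165),(180,40,255))
    pl=np.array([[-.2,.2],[-.2,-.05],[-.015,-.05],[-.015,.2]])@R.T+t
    k=np.zeros_like(m);cv2.fillPoly(k,[proj('top',np.c_[pl,np.full(4,.03)]).astype(np.int32)],255)
    m=cv2.morphologyEx(m&k,cv2.MORPH_OPEN,np.ones((5,5)))
    ct=max(cv2.findContours(m,0,1)[0],key=cv2.contourArea);bx=cv2.boxPoints(cv2.minAreaRect(ct))
    for q in(p,bx):
        r=(ray('top',q,.052)[:,:2]-t)@R*1000;print(r.round(1).tolist(),r.mean(0).round(1))
E
python3 - <<'E'
from h import *
go(-97,68,14);parcel('pics/t4.png')
E
```

```text
t: 11.97
tool_pos: [0.5258, 0.1154, 0.0133]
tool_rot: [-2.323, -2.115, 0.0]
contact_force: [-0.1, 0.5, -1.0]
opening: 0.0854
grip_force: 0.4
t: 12.8
tool_pos: [0.5234, 0.0894, 0.0134]
tool_rot: [2.324, 2.114, -0.0]
contact_force: [0.6, 0.7, -0.1]
opening: 0.0857
grip_force: 0.0
rack pos [-97.2  79.9] 13.4 F [0.6 0.7] -0.1 t 12.8 open 0.08573497741577321
shift [-11.9   0.2  -0.6] turn [ 0.     0.    -0.001]
[[-34.5, 124.0], [-34.1, 74.3], [-158.0, 73.1], [-158.4, 122.2]] [-96.3  98.4]
[[-157.0, 67.2], [-82.7, 67.1], [-83.7, 21.0], [-158.0, 21.4]] [-120.4   44.2]
```

View pics/t4.png

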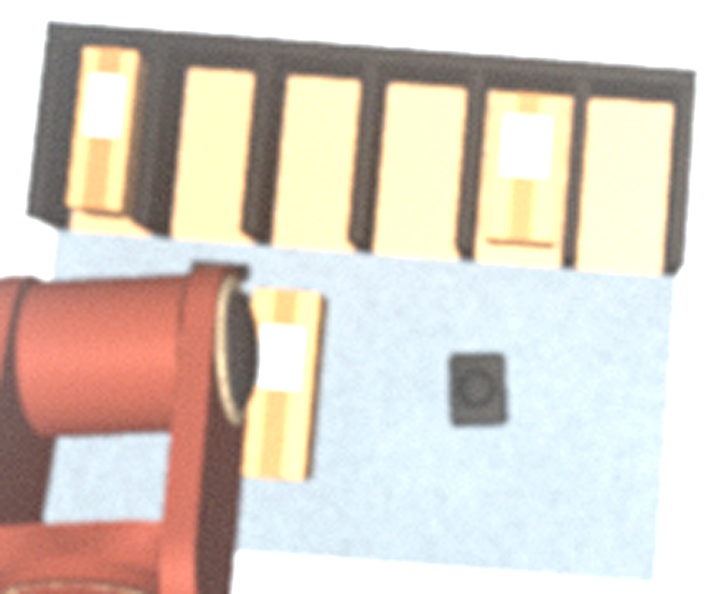

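The parcel is upright and square, with its right edge at (325,292)–(309,480) and its centre near y=45. That leaves about 10 mm more to slide, then I back away.

```bash
python3 -m crank '[[-2,0,0,0,0,0,1],[-2,0,0,0,0,0,1],[-2,0,0,0,0,0,1],[-2,0,0,0,0,0,1],[-1,0,0,0,0,0,1],[0,0,0,0,0,0,1],[0,0,0,0,0,0,1],[5,0,0,0,0,0,1],[12,0,0,0,0,0,1],[12,0,0,0,0,0,1]]'
python3 -m crank '[[20,0,0,0,0,0,1],[20,-10,-20,0,0,0,1],[0,-20,-30,0,0,0,1],[0,-30,-25,0,0,0,1],[0,-40,0,0,0,0,1],[0,-40,0,0,0,0,-0.6],[0,-30,0,0,0,0,-0.6],[0,0,0,0,0,-0.12,-0.6],[0,0,0,0,0,-0.12,-0.6],[0,0,0,0,0,-0.12,-0.6]]'
python3 - <<'E'
from h import *
go(-200,35,80,0);parcel('pics/t5.png')
E
```

```text
t: 13.68
tool_pos: [0.5253, 0.1106, 0.0133]
tool_rot: [-2.324, -2.114, -0.0]
contact_force: [-0.3, 0.1, -0.8]
opening: 0.085
grip_force: 0.0
t: 14.52
tool_pos: [0.3591, 0.1667, 0.0885]
tool_rot: [1.897, 2.503, 0.001]
contact_force: [-0.1, 0.2, 0.1]
opening: 0.0256
grip_force: 0.0
rack pos [-268.   141.5] 88.5 F [-0.2  0.1] 0.1 t 14.5167 open 0.02563594523386909
shift [-123.8   25.2    8.5] turn [ 1.000e-03  1.000e-03 -1.203e+00]
[[-34.5, 124.0], [-34.1, 74.3], [-158.0, 73.1], [-158.4, 122.2]] [-96.3  98.4]
[[-157.3, 58.8], [-82.6, 59.5], [-83.0, 13.2], [-157.7, 12.8]] [-120.1   36.1]
```

View pics/t5.png

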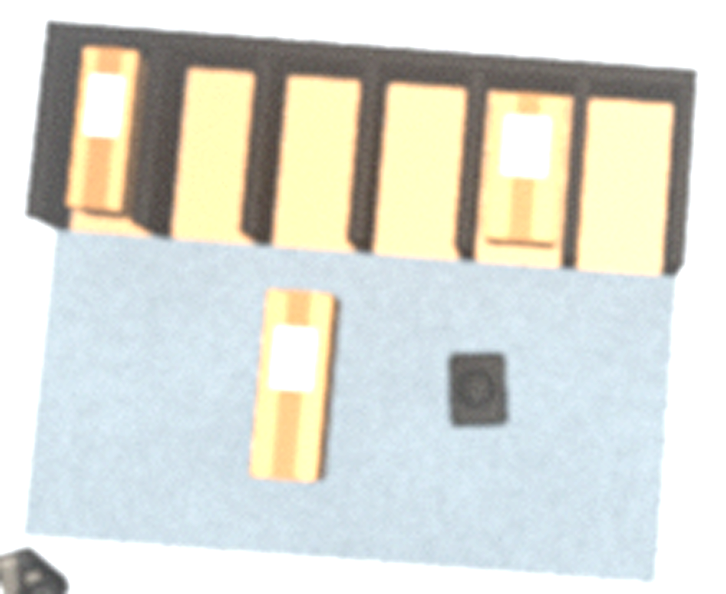

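The parcel is in line with the third pigeonhole, which the masks put at y≈36 with 0.5° of yaw. I'll turn the tool for the endwise push.

```bash
python3 -m crank '[[0,0,0,0,0,-0.12,-0.6],[0,0,0,0,0,-0.12,-0.6],[0,0,0,0,0,-0.12,-0.6],[0,0,0,0,0,-0.12,-0.6],[0,0,0,0,0,-0.12,-0.6],[0,0,0,0,0,-0.12,-0.6],[0,0,0,0,0,-0.12,-0.6],[0,0,0,0,0,-0.12,-0.6],[0,0,0,0,0,-0.12,-0.6],[0,0,0,0,0,-0.12,-0.6]]'
python3 - <<'E'
from h import *
R,t,_=rackfit()
print((ray('top',np.array([[272,246],[372,252],[172,239],[472,259]])/3.3+110,.012)[:,:2]-t)@R*1000)
go(-200,35,20,0)
E
```

```text
t: 15.4
tool_pos: [0.3597, 0.1663, 0.0884]
tool_rot: [-0.158, -3.137, -0.0]
contact_force: [-0.0, -0.5, 0.2]
opening: 0.0169
grip_force: 0.0
[[-1.20640106e+00  6.56597427e+01]
 [-2.01567990e-01 -3.49611398e+00]
 [-1.51771315e+00  1.34875877e+02]
 [ 1.09756577e-01 -7.27155968e+01]]
rack pos [-267.4  141.2] 88.4 F [ 0.  -0.5] 0.2 t 15.4 open 0.016904546714559644
shift [ -68.1 -105.7   68.4] turn [ 0.    -0.    -0.007]
```

```bash
python3 -m crank '[[-13,-26,0,0,0,-0.007,-0.6],[-13,-26,0,0,0,0,-0.6],[-13,-26,0,0,0,0,-0.6],[-14,-26,0,0,0,0,-0.6],[-12,0,0,0,0,0,-0.6],[0,0,24,0,0,0,-0.6],[0,0,24,0,0,0,-0.6],[0,0,18,0,0,0,-0.6],[0,0,0,0,0,0,-0.6],[0,0,0,0,0,0,-0.6]]'
python3 -c "
from h import *
go(-15,36,20,0)"
```

```text
t: 16.23
tool_pos: [0.4133, 0.0562, 0.0216]
tool_rot: [-0.155, -3.135, -0.0]
contact_force: [0.1, 0.1, 1.2]
opening: 0.017
grip_force: 0.0
rack pos [-203.7   36.6] 21.6 F [0.1 0.1] 1.2 t 16.2333 open 0.017034367634837344
shift [-188.8    0.3    1. ] turn [-0.    -0.003 -0.005]
```

```bash
for i in 1; do python3 -m crank '[[-5,0,0,0,0,0,-0.6],[-5,0,0,0,0,0,-0.6],[-5,0,0,0,0,0,-0.6],[-5,0,0,0,0,0,-0.6],[-4,0,0,0,0,0,-0.6],[-3,0,0,0,0,0,-0.6],[-3,0,0,0,0,0,-0.6],[-3,0,0,0,0,0,-0.6],[-3,0,0,0,0,0,-0.6],[-3,0,0,0,0,0,-0.6]]'; done
python3 -m crank '[[-3,0,0,0,0,0,-0.6],[-3,0,0,0,0,0,-0.6],[-3,0,0,0,0,0,-0.6],[-3,0,0,0,0,0,-0.6],[-3,0,0,0,0,0,-0.6],[-3,0,0,0,0,0,-0.6],[-3,0,0,0,0,0,-0.6],[-3,0,0,0,0,0,-0.6],[-3,0,0,0,0,0,-0.6],[-3,0,0,0,0,0,-0.6]]'
python3 - <<'E'
from h import *
go(-15,36,20,0);parcel('pics/t6.png')
E
```

```text
t: 17.07
tool_pos: [0.4527, 0.0518, 0.0221]
tool_rot: [-0.154, -3.137, 0.0]
contact_force: [-1.8, -1.2, 0.1]
opening: 0.0172
grip_force: 0.7
t: 17.9
tool_pos: [0.4831, 0.0489, 0.0223]
tool_rot: [0.154, 3.138, 0.0]
contact_force: [-1.9, 0.9, 0.2]
opening: 0.0172
grip_force: 0.4
rack pos [-133.5   35.8] 22.3 F [-2.   0.7] 0.2 t 17.9 open 0.01719316407641834
shift [-118.5    0.6    2.3] turn [ 0.     0.    -0.004]
[[-34.5, 124.0], [-34.1, 74.3], [-158.0, 73.1], [-158.4, 122.2]] [-96.3  98.4]
[[-42.6, 59.6], [-39.2, 14.0], [-80.5, 10.3], [-83.9, 55.7]] [-61.5  34.9]
```

View pics/t6.png

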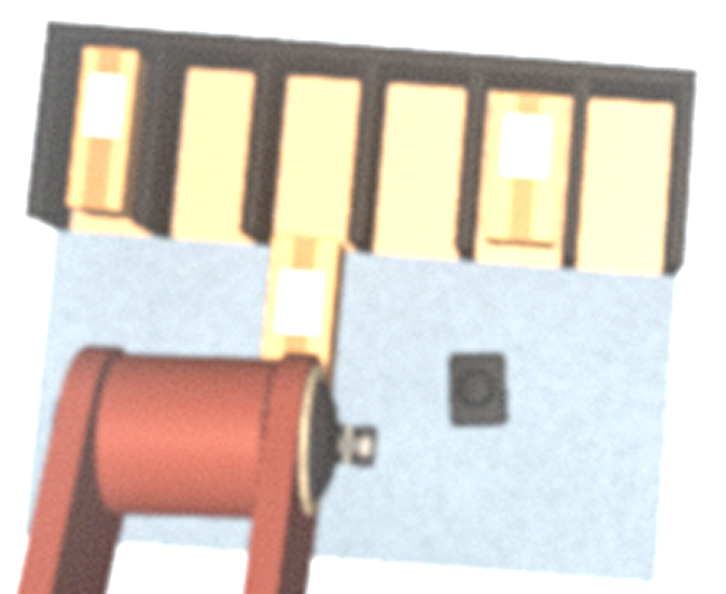

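The parcel's far end is at the mouth of hole 3 at (270–342,240), clear of both uprights. I'll continue.

```bash
python3 -m crank '[[-3,0,0,0,0,0,-0.6],[-3,0,0,0,0,0,-0.6],[-3,0,0,0,0,0,-0.6],[-3,0,0,0,0,0,-0.6],[-3,0,0,0,0,0,-0.6],[-3,0,0,0,0,0,-0.6],[-3,0,0,0,0,0,-0.6],[-3,0,0,0,0,0,-0.6],[-3,0,0,0,0,0,-0.6],[-3,0,0,0,0,0,-0.6]]'
python3 -m crank '[[-3,0,0,0,0,0,-0.6],[-3,0,0,0,0,0,-0.6],[-3,0,0,0,0,0,-0.6],[-3,0,0,0,0,0,-0.6],[-3,0,0,0,0,0,-0.6],[-3,0,0,0,0,0,-0.6],[-3,0,0,0,0,0,-0.6],[-3,0,0,0,0,0,-0.6],[-3,0,0,0,0,0,-0.6],[-3,0,0,0,0,0,-0.6]]'
python3 -c "
from h import *
go(-15,36,20,0)"
```

```text
t: 18.78
tool_pos: [0.513, 0.046, 0.0223]
tool_rot: [-0.154, -3.138, -0.0]
contact_force: [-0.9, 0.1, 1.7]
opening: 0.0171
grip_force: 0.8
t: 19.62
tool_pos: [0.5428, 0.043, 0.0223]
tool_rot: [-0.154, -3.138, 0.0]
contact_force: [-1.6, -0.3, 1.4]
opening: 0.0171
grip_force: 0.8
rack pos [-73.6  35.6] 22.3 F [-1.6 -0.5] 1.4 t 19.6167 open 0.017074207409080888
shift [-58.6   0.7   2.3] turn [-0.    -0.    -0.004]
```

```bash
python3 -m crank '[[-3,0,0,0,0,0,-0.6],[-3,0,0,0,0,0,-0.6],[-3,0,0,0,0,0,-0.6],[-3,0,0,0,0,0,-0.6],[-3,0,0,0,0,0,-0.6],[-3,0,0,0,0,0,-0.6],[-3,0,0,0,0,0,-0.6],[-3,0,0,0,0,0,-0.6],[-3,0,0,0,0,0,-0.6],[-3,0,0,0,0,0,-0.6]]'
python3 -m crank '[[-3,0,0,0,0,0,-0.6],[-3,0,0,0,0,0,-0.6],[-2,0,0,0,0,0,-0.6],[-2,0,0,0,0,0,-0.6],[-2,0,0,0,0,0,-0.6],[-2,0,0,0,0,0,-0.6],[-2,0,0,0,0,0,-0.6],[-2,0,0,0,0,0,-0.6],[-2,0,0,0,0,0,-0.6],[0,0,0,0,0,0,-0.6]]'
python3 -c "
from h import *
go(-15,36,20,0)"
```

```text
t: 20.45
tool_pos: [0.5727, 0.0401, 0.0223]
tool_rot: [-0.154, -3.138, 0.0]
contact_force: [-2.4, 0.4, 2.5]
opening: 0.0168
grip_force: 0.8
t: 21.28
tool_pos: [0.5928, 0.0381, 0.0224]
tool_rot: [0.154, 3.137, -0.0]
contact_force: [-0.0, 0.3, -0.3]
opening: 0.0171
grip_force: 0.0
rack pos [-23.3  35.3] 22.4 F [-0.   0.3] -0.3 t 21.2833 open 0.017089298664275273
shift [-8.3  0.7  2.4] turn [ 0.     0.001 -0.004]
```

```bash
python3 -m crank '[[-1,0,0,0,0,0,-0.6],[-1,0,0,0,0,0,-0.6],[-1,0,0,0,0,0,-0.6],[-1,0,0,0,0,0,-0.6],[-1,0,0,0,0,0,-0.6],[-1,0,0,0,0,0,-0.6],[-1,0,0,0,0,0,-0.6],[-1,0,0,0,0,0,-0.6],[0,0,0,0,0,0,-0.6],[0,0,0,0,0,0,-0.6]]'
python3 -c "
from h import *
go(-15,36,20,0)"
```

```text
t: 22.12
tool_pos: [0.5982, 0.0376, 0.022]
tool_rot: [-0.153, -3.132, -0.0]
contact_force: [-8.8, -0.2, 5.7]
opening: 0.0173
grip_force: 4.4
rack pos [-17.9  35.4] 22.0 F [-8.8 -1.1] 5.7 t 22.1167 open 0.017262749635374428
shift [-2.9  0.6  1.9] turn [-0.    -0.006 -0.004]
```

```bash
python3 -m crank '[[-1,0,0,0,0,0,-0.6],[-1,0,0,0,0,0,-0.6],[0,0,0,0,0,0,-0.6],[0,0,0,0,0,0,-0.6],[0,0,0,0,0,0,-0.6],[0,0,0,0,0,0,-0.6],[0,0,0,0,0,0,-0.6],[0,0,0,0,0,0,-0.6],[0,0,0,0,0,0,-0.6],[0,0,0,0,0,0,-0.6]]'
python3 -c "
from h import *
go(-15,36,20,0)"
python3 -m crank '[[4,0,0,0,0,0,-0.6],[8,0,0,0,0,0,-0.6],[15,0,0,0,0,0,-0.6],[20,0,0,0,0,0,-0.6],[20,0,0,0,0,0,-0.6],[20,0,-20,0,0,0,-0.6],[10,0,-35,0,0,0,-0.6],[10,0,-35,0,0,0,-0.6],[20,0,-35,0,0,0,-0.6],[30,0,-20,0,0,0,-0.6]]'
python3 -m crank '[[30,0,0,0,0,0,-0.6],[30,0,0,0,0,0,-0.6],[0,0,0,0,0,0,-0.6],[0,0,0,0,0,0,-0.6],[0,0,0,0,0,0,-0.6],[0,0,0,0,0,0,-0.6],[0,0,0,0,0,0,-0.6],[0,0,0,0,0,0,-0.6],[0,0,0,0,0,0,-0.6],[0,0,0,0,0,0,-0.6]]'
python3 - <<'E'
from h import *
go(-15,36,20,0)
a=get_image('top')[110:290,110:330,::-1];b=get_image('side')[140:400,120:390,::-1]
a=cv2.resize(a,None,fx=1.85,fy=1.85,interpolation=2);b=cv2.resize(b,(345,333),interpolation=2)
cv2.imwrite('pics/end.png',np.clip(np.hstack([a,b])*2.,0,255).astype(np.uint8))
E
```

```text
t: 22.95
tool_pos: [0.5981, 0.0376, 0.0216]
tool_rot: [-0.152, -3.127, -0.0]
contact_force: [-15.8, 0.6, 9.7]
opening: 0.017
grip_force: 7.8
rack pos [-17.9  35.4] 21.6 F [-15.8  -0.8] 9.7 t 22.95 open 0.01696701200903148
shift [-3.   0.6  1.6] turn [-0.    -0.011 -0.004]
t: 23.78
tool_pos: [0.4482, 0.0523, 0.1724]
tool_rot: [0.154, 3.129, -0.0]
contact_force: [0.6, -0.2, 0.6]
opening: 0.017
grip_force: 0.0
t: 24.62
tool_pos: [0.3865, 0.0583, 0.1671]
tool_rot: [-0.154, -3.137, -0.0]
contact_force: [0.1, 0.3, -1.0]
opening: 0.0173
grip_force: 0.0
rack pos [-230.6   36.2] 167.1 F [0.  0.4] -1.0 t 24.6167 open 0.017282378473664626
shift [-215.7    0.7  147. ] turn [-0.    -0.001 -0.004]
```

View pics/end.png

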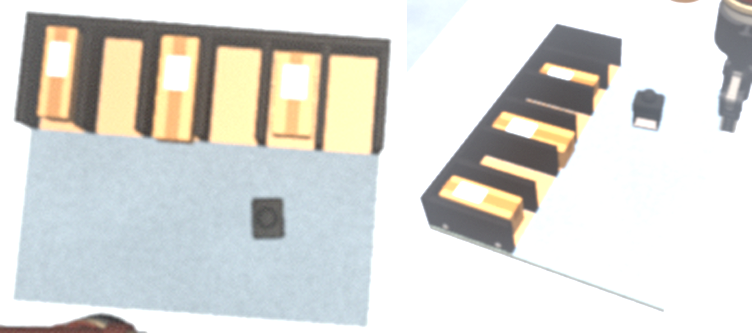

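The parcel is in the third pigeonhole, against the back board and just proud of the uprights at (175,138). The push met a firm stop that did not move as the force rose. The stamp and packets are undisturbed and the arm is clear.

```bash
python3 -c "
from station import ctrl
print(ctrl.finish_job())"
```

```text
the job is handed in; nothing more can be done
None
```

I touched the first three uprights in order from the left, then slid the parcel along the ledge and pushed it endwise into the third pigeonhole, against the back board; the job is handed in at about 25 s with the other items on the sorter undisturbed.

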